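Unlock the lid stay and close the sieve chest

ROBOT

A 6-joint arm with a two-finger parallel gripper is mounted at the origin on the work surface. World frame = base frame: x ahead of the robot, y to its left, z up, the work surface at z = 0. Lengths are in m, angles in rad, forces in N, time in s.
With the tool pointing down it reaches from about 0.35 to 0.775 m from the base axis. Payload 7.3 kg.
Tool frame: the origin (TCP) lies at the very end of the fingers, on their centre line; the grasp point (between the pads) lies 19 mm behind it; z points along the fingers, y is the line along which they close (so a half turn about z gives the same grasp; the last joint's range is limited). The gripper opens to 92 mm and grips with 3 to 60 N. Pads are 19 mm wide; open, the fingers measure 130 mm over their backs; the gripper's body (75 mm by 190 mm) begins 47 mm behind the grasp point.
Start: joints at [-1.416, 0.342, 1.524, -0, 1.275, -0.146], TCP at [0.156, -0.501, 0.227] pointing down, gripper open.
Joint ranges: [-2.53, 2.53], [-0.77, 2.02], [0.04, 2.7], [-1, 4.14], [0.28, 2.66], [-3.11, 3.11]. Speed limits (rad/s): [2.57, 2.57, 3.14, 3.14, 3.14, 3.14].

INTERFACE

Orientations are given as [roll, pitch, yaw] about the fixed x, y, z axes, in that order (R = Rz(yaw) Ry(pitch) Rx(roll)).
In Python, from cell import robot gives the robot as it stands. The module is installed in compiled form; this text tells all that it offers.
- The arm moves only by the tool arm_command, never from a script. Its argument "moves" is a list of rows, each a list of 3 entries, a list of its own where there are three numbers: the shift along the tool's x, y, z in m, then the turn, a rotation vector about the tool's x, y, z in rad, then the finger opening in m, from 0 to 0.0918. In form: [[[dx, dy, dz], [ax, ay, az], claw], ...]. A call has exactly 5 rows; each row is the pose to reach, as a shift and turn from the pose commanded when the call began, along the tool's axes at that moment; what a row does not reach only later rows make up. A row lasts 1/10 s, in which the tool goes at most 50 mm and 8.59 degrees, less where a joint would pass 70% of its speed; a pose out of reach is approached as far as the arm can. A call with a gripper value outside its range is refused whole. The fingers move at their own pace and stop on an object; "squeeze" is the grip in N (left out, the last holds). Time passes only in rows, so rows that repeat a pose let the fingers close, or fill a call up. It gives the time, the measured TCP pose, the force, the opening and the grip force at its end, in the units of the state.
- robot.observe(): the state, without advancing time (a new reading comes with each control period).
- robot.read_camera(name): name is "side" or "top" or "wrist"; returns the picture (420x560x3 uint8, red, green, blue); there is no depth.
- robot.camera_model(name): a dict with "fx", "fy", "cx", "cy" (pixels), "R" (3x3) and "t" (3): a world point X has camera coordinates R X + t. Camera axes: x right, y down, z forward; pixel columns grow to the right and rows downward; lengths in m; the calibration is good to about 2 mm. The wrist camera is an equidistant fisheye: a pixel r from the principal point sees the ray r / f radians off the axis. A picture is of the moment at which its call begins: read the wrist's pose just before it. camera_model takes no time and is no camera call; for the wrist camera it gives the pose at the moment of the call.
- robot.hand_in(): hands the job in; it is judged then, once.
The state is a dict: "time": time; "qpos": joint angles; "qvel": joint speeds; "joint_efforts": joint torques, N m; "tool_pos": TCP position; "tool_rot": TCP orientation; "contact_force": force on the tool from outside, world axes, zero at the start; "torque": the same for the moment, N m; "opening": finger opening in m; "grip_force": force on a finger pad.
Only numpy, scipy, OpenCV 4.12 (cv2) and the standard library are available. Lean on these libraries where they do the work, as an engineer would, in place of code of your own. Each camera call takes 0.05 s, during which the arm holds its last target. There are 200 camera calls.

TASK

Two wooden chests stand open, each lid propped by a folding steel stay. Close the chest that has the clamped sieve basket in it: lift the knee of its stay past centre by the grip rod to unlock it, then lower the lid gently until it is fully shut, and let go. Leave the other chest's lid open as it is.

Things in the scene. Friction and masses are not known exactly. Their poses are not given: they have to be found in the camera images.
- chest: Wooden chest holding the steel sieve basket gripped by a red spring clamp (the second, identical chest holds a chrome ring and a black lid). Fixed, 180 (x) by 160 (y) by 100 mm high, open on top. Origin: centre of its underside; x from its front to its hinge side, y to the side with the stay, z up. Stay: flat steel links outside the +y wall, y 84 to 93, lower link pinned at x=-75, z=50.
- chest_rod (a point): Grip point on the bare round steel rod, 12 mm thick, that sticks out level along +y from the knee of that stay, y=93 to 160. At the start x=-2, y=135, z=102 in the chest's frame. It moves on a circle of 90 mm about the lower link's pin (along y): some 35 mm up and towards the front, with a few newtons, unlocks the stay. With the lid shut it is at x=-118, z=129.
- chest_knee (a joint): Knee of that stay, rad: 0 at the start, locked, sagging below the straight line against a stop so that the lid cannot be pushed down; 0.2 straight (centre); larger past centre, unlocked; about 2.5 with the lid shut, folding up and forwards. Turns easily.
- chest_lid (a joint): Its lid, a 184 (from hinge) by 160 by 12 mm board, hinged along y at x=90, z=100 (chest frame), rad: 0 open at 80 degrees above level (start; free edge z=280, leaning frontwards), 1.396 shut flat on the rim, top face z=112. Stiff friction hinge (0.5 N m): unlocked, it stays where it is left; push it down from behind and above, 3 to 5 N near its free edge.
- spare_lid (a joint): Hinge of the lid of the second, identical chest, which must stay open: 0 as at the start.

How it is judged:
By the outcome, as a careful person would: the job done as asked, in the order asked, and still so for the second after the job is handed in, with the robot touching nothing.
It also fails if it takes over 51 s, if anything falls off the work surface, if the arm or the gripper's body presses on something with over 40 N, if the wrist force passes 120 N, or if a joint passes its speed limit or range.

## Working session

There is one attempt and no reset: what is moved stays moved. The work goes in short steps, Python scripts to look and compute and a tool call to move; the robot and the scene stay as the last step left them, time stands still between calls to the robot, and variables do not carry over. Pictures are saved under pics/ and viewed, at most 10 in all, crops included, and the job is handed in when it is done.

Besides the shell and the picture viewer there is one more tool, called after "Emit:" by a JSON object that holds its "api" and its "payload". arm_command: Moves the arm, as the interface text tells. Its arguments: {"type":"object","properties":{"moves":{"type":"array"},"squeeze":{"type":"number"}},"required":["moves"]}

```bash
mkdir -p pics
python3 - <<'E'
from cell import robot
import cv2
for n in("side","top"):
    cv2.imwrite(f"pics/{n}0.png",robot.read_camera(n)[:,:,::-1])
    m=robot.camera_model(n);print(n,m)
s=robot.observe();print(s)
E
```

```text
side {'fx': 411.9212946361463, 'fy': 411.9212946361463, 'cx': 283.03195605462525, 'cy': 208.38042230132055, 'R': array([[-0.99994992, -0.00970777, -0.00243406],
       [-0.00430361,  0.63664516, -0.77114488],
       [ 0.00903573, -0.77109578, -0.63665505]]), 't': array([0.57031782, 0.0554983 , 0.77993577])}
top {'fx': 418.2245995344269, 'fy': 418.2245995344269, 'cx': 283.73112797918395, 'cy': 200.50805118734453, 'R': array([[ 0.02827732, -0.99955714, -0.00926936],
       [-0.99860689, -0.02783473, -0.04482763],
       [ 0.04454976,  0.01052406, -0.99895173]]), 't': array([-0.00570965,  0.59548727,  0.84519399])}
{'time': 0.1, 'qpos': array([-1.41598283e+00,  3.42655999e-01,  1.52489550e+00, -2.09891028e-05,
        1.27535934e+00, -1.45986540e-01]), 'qvel': array([ 0.00094166, -0.00261593, -0.00024359,  0.00146825,  0.00039789,
        0.00082875]), 'joint_efforts': array([ 1.62951183e-03, -4.32003021e+01, -2.44695085e+01,  7.19797821e-02,
        5.26586850e-02, -4.57629608e-05]), 'tool_pos': array([ 0.15551827, -0.50108165,  0.22612198]), 'tool_rot': array([-3.14028557e+00, -1.71896430e-04,  3.00806050e-01]), 'contact_force': array([-0.39653818, -0.98610196, -0.09883111]), 'torque': array([ 0.02093869, -0.00107826, -0.01188152]), 'grip_force': 0.0, 'opening': 0.09164066014999214}
```

View pics/side0.png

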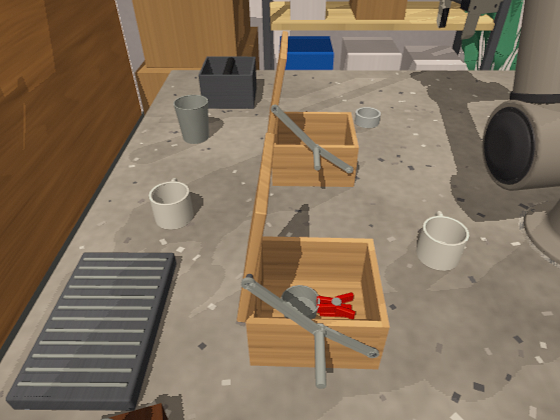

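View pics/top0.png

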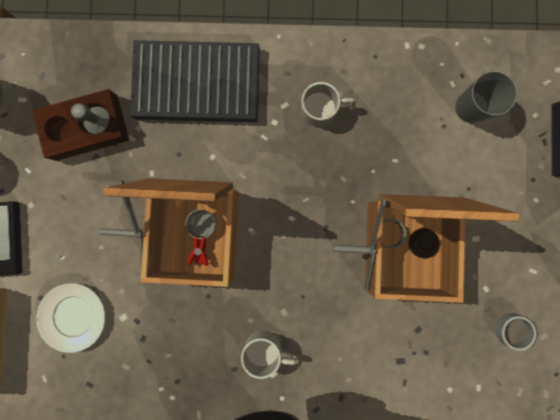

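The side view shows the sieve and red clamp at about (315,303), in the near chest (+y). Its rod tip is at (321,385) and the rim corners are at (386,318), (376,239) and (381,366). In the top view it is the left chest, with rim corners (142,282), (227,285) and (238,192), and the rod from (140,232) to (101,232).

```bash
cat > h.py <<'E'
from cell import robot
import numpy as np
from scipy.optimize import least_squares
from scipy.spatial.transform import Rotation as Ro
def proj(m,X):
    c=m["R"]@X+m["t"]; return np.array([m["fx"]*c[0]/c[2]+m["cx"],m["fy"]*c[1]/c[2]+m["cy"]])
def cw(p,X):
    c,s=np.cos(p[2]),np.sin(p[2]); return np.array([p[0]+c*X[0]-s*X[1],p[1]+s*X[0]+c*X[1],X[2]])
E
python3 - <<'E'
from h import *
S,T=robot.camera_model("side"),robot.camera_model("top")
obs=[(S,(386,318),(-.09,.08,.1)),(S,(376,239),(-.09,-.08,.1)),(S,(381,366),(-.09,.08,0)),(S,(252,365),(.09,.08,0)),
(S,(321,383),(-.002,.16,.102)),(S,(374,353),(-.075,.093,.05)),
(T,(142,282),(-.09,.08,.1)),(T,(227,285),(-.09,-.08,.1)),(T,(100,232),(-.002,.16,.102))]
f=lambda p:np.concatenate([proj(m,cw(p,np.array(X)))-u for m,u,X in obs])
r=least_squares(f,[.5,.25,0],loss="soft_l1");print(r.x,f(r.x).reshape(-1,2).round(1))
for n,X in dict(rod=(-.002,.135,.102),pin=(-.075,.135,.05),rodshut=(-.118,.135,.129),hinge=(.09,0,.1),edge=(.122,0,.28)).items():print(n,cw(r.x,X).round(3))
s=robot.observe();print(Ro.from_euler('xyz',s['tool_rot']).as_matrix().round(3))
E
```

```text
[ 0.52237498  0.18359719 -0.02056796] [[ 3.7  6.6]
 [-3.8 -2.5]
 [-2.9  0.7]
 [-1.6 -1.7]
 [ 1.1  0.5]
 [-0.4  2.5]
 [ 0.2  0.4]
 [ 2.2  1.8]
 [ 1.7  0.2]]
rod [0.523 0.319 0.102]
pin [0.45 0.32 0.05]
rodshut [0.407 0.321 0.129]
hinge [0.612 0.182 0.1  ]
edge [0.644 0.181 0.28 ]
[[ 0.955  0.296 -0.   ]
 [ 0.296 -0.955  0.001]
 [ 0.    -0.001 -1.   ]]
```

Emit:
{"api": "arm_command", "payload": {"moves": [[[0,0,-0.05],[0,0,-0.145],0.07],[[0,0,-0.1],[0,0,-0.29],0.07],[[0,0,-0.15],[0,0,-0.435],0.07],[[0,0,-0.19],[0,0,-0.58],0.07],[[0.03,-0.03,-0.19],[0,0,-0.72],0.07]], "squeeze": 10}}

```text
time: 0.6
tool_pos: [0.1745, -0.4681, 0.4217]
tool_rot: [3.134, 0.009, 1.023]
contact_force: [0.5, 0.3, -0.0]
opening: 0.07
grip_force: 0.0
```

```bash
cat >> h.py <<'E'
def go(tgt,yaw=1.55):
    s=robot.observe();R=Ro.from_euler('xyz',s['tool_rot'])
    print("pos",s['tool_pos'].round(3),"rot",s['tool_rot'].round(3),"F",s['contact_force'].round(1),"t",round(s['time'],2),"open",round(s['opening'],3))
    for t in tgt: print(t,R.inv().apply(np.array(t)-s['tool_pos']).round(3))
    print("turn",(R.inv()*Ro.from_euler('xyz',[np.pi,0,yaw])).as_rotvec().round(3))
E
python3 -c "
from h import *
go([(.36,-.2,.42),(.42,-.05,.42),(.5,.2,.42),(.523,.323,.42),(.523,.323,.25)])"
```

```text
pos [ 0.174 -0.468  0.422] rot [3.134 0.009 1.023] F [ 0.5  0.3 -0. ] t 0.6 open 0.07
(0.36, -0.2, 0.42) [ 0.326  0.019 -0.001]
(0.42, -0.05, 0.42) [ 0.485 -0.008 -0.003]
(0.5, 0.2, 0.42) [ 0.74  -0.07  -0.006]
(0.523, 0.323, 0.42) [ 0.857 -0.114 -0.007]
(0.523, 0.323, 0.25) [ 0.858 -0.116  0.163]
turn [ 0.005  0.011 -0.527]
```

Emit:
{"api": "arm_command", "payload": {"moves": [[[0.05,0.003,0],[0,0,-0.12],0.07],[[0.1,0.006,0],[0,0,-0.24],0.07],[[0.15,0.01,0],[0,0,-0.36],0.07],[[0.2,0.013,0],[0,0,-0.48],0.07],[[0.25,0.016,0],[0,0,-0.53],0.07]]}}

```text
time: 1.1
tool_pos: [0.3199, -0.2576, 0.4165]
tool_rot: [-3.141, -0.0, 1.554]
contact_force: [0.1, -0.0, -0.5]
opening: 0.07
grip_force: 0.0
```

```bash
python3 -c "
from h import *
go([(.42,-.05,.42),(.5,.2,.42),(.523,.323,.42),(.523,.323,.25)])"
```

```text
pos [ 0.32  -0.258  0.417] rot [-3.141 -0.     1.554] F [ 0.1 -0.  -0.5] t 1.1 open 0.07
(0.42, -0.05, 0.42) [ 0.209  0.097 -0.003]
(0.5, 0.2, 0.42) [ 0.461  0.173 -0.003]
(0.523, 0.323, 0.42) [ 0.584  0.193 -0.003]
(0.523, 0.323, 0.25) [0.584 0.194 0.167]
turn [-0.    -0.     0.004]
```

Emit:
{"api": "arm_command", "payload": {"moves": [[[0.045,0.02,0],[0,0,0],0.07],[[0.09,0.04,0],[0,0,0],0.07],[[0.135,0.06,0],[0,0,0],0.07],[[0.18,0.08,0],[0,0,0],0.07],[[0.225,0.1,0],[0,0,0],0.07]]}}

```text
time: 1.6
tool_pos: [0.4241, -0.0345, 0.4166]
tool_rot: [-3.142, 0.0, 1.551]
contact_force: [0.8, -0.5, 0.2]
opening: 0.0705
grip_force: 0.0
```

Emit:
{"api": "arm_command", "payload": {"moves": [[[0.048,0.012,0],[0,0,0],0.07],[[0.096,0.025,0],[0,0,0],0.07],[[0.144,0.038,0],[0,0,0],0.07],[[0.192,0.05,0],[0,0,0],0.07],[[0.24,0.063,0],[0,0,0],0.07]]}}

```text
time: 2.1
tool_pos: [0.4916, 0.2043, 0.4164]
tool_rot: [-3.141, 0.0, 1.551]
contact_force: [1.7, -0.9, 0.3]
opening: 0.0705
grip_force: 0.0
```

```bash
python3 -c "
from h import *
go([(.523,.323,.42),(.523,.323,.22)])"
```

```text
pos [0.492 0.204 0.416] rot [-3.141  0.     1.551] F [ 1.7 -0.9  0.3] t 2.1 open 0.071
(0.523, 0.323, 0.42) [ 0.119  0.029 -0.004]
(0.523, 0.323, 0.22) [0.119 0.029 0.196]
turn [-0.     0.     0.001]
```

Emit:
{"api": "arm_command", "payload": {"moves": [[[0.045,0.015,0],[0,0,0],0.07],[[0.09,0.029,0],[0,0,0],0.07],[[0.119,0.029,0.03],[0,0,0],0.07],[[0.119,0.029,0.08],[0,0,0],0.07],[[0.119,0.029,0.13],[0,0,0],0.07]]}}

```text
time: 2.6
tool_pos: [0.5226, 0.3217, 0.2845]
tool_rot: [3.141, -0.0, 1.553]
contact_force: [0.7, 0.2, -0.3]
opening: 0.07
grip_force: 0.0
```

Emit:
{"api": "arm_command", "payload": {"moves": [[[0,0,0.05],[0,0,0],0.07],[[0,0,0.1],[0,0,0],0.07],[[0,0,0.12],[0,0,0],0.07],[[0,0,0.12],[0,0,0],0.07],[[0,0,0.12],[0,0,0],0.07]]}}

```text
time: 3.1
tool_pos: [0.5234, 0.3207, 0.1673]
tool_rot: [3.141, -0.0, 1.551]
contact_force: [1.3, 0.3, 0.8]
opening: 0.07
grip_force: 0.0
```

```bash
python3 -c "
from h import *
import cv2
go([(.523,.323,.083)])
w=robot.read_camera('wrist');s=robot.read_camera('side')
cv2.imwrite('pics/a.png',np.vstack([cv2.resize(w,(400,300)),cv2.resize(s,(400,300))])[:,:,::-1])"
```

```text
pos [0.523 0.321 0.167] rot [ 3.141 -0.     1.551] F [1.3 0.3 0.8] t 3.1 open 0.07
(0.523, 0.323, 0.083) [ 0.002 -0.001  0.084]
turn [ 0.    -0.     0.001]
```

View pics/a.png

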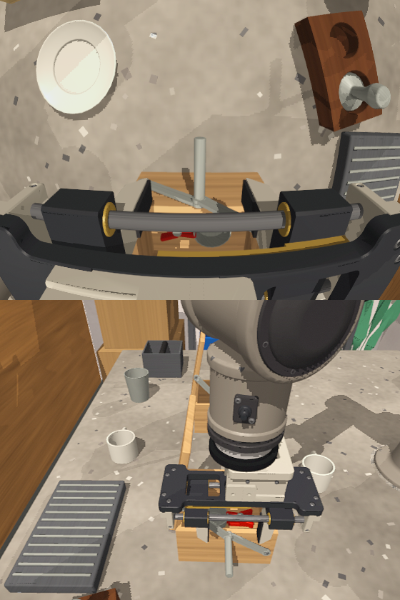

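The wrist view shows the rod at column 200, from row 140 to 205, midway between the fingers and clear of them. I'll go down and grip it.

Emit:
{"api": "arm_command", "payload": {"moves": [[[0.003,0,0.03],[0,0,0],0.07],[[0.003,0,0.06],[0,0,0],0.07],[[0.003,0,0.082],[0,0,0],0.07],[[0.003,0,0.082],[0,0,0],0.07],[[0.003,0,0.082],[0,0,0],0.04]]}}

```text
time: 3.7
tool_pos: [0.524, 0.3239, 0.0864]
tool_rot: [3.139, -0.001, 1.551]
contact_force: [0.3, -0.5, 0.2]
opening: 0.0654
grip_force: 0.0
```

Emit:
{"api": "arm_command", "payload": {"moves": [[[0,0,0],[0,0,0],0],[[0,0,0],[0,0,0],0],[[0,0,0],[0,0,0],0],[[0,0,0],[0,0,0],0],[[0,0,0],[0,0,0],0]], "squeeze": 10}}

```text
time: 4.2
tool_pos: [0.5231, 0.3235, 0.0849]
tool_rot: [3.141, -0.0, 1.551]
contact_force: [0.2, -0.3, -0.4]
opening: 0.0265
grip_force: 0.0
```

Emit:
{"api": "arm_command", "payload": {"moves": [[[0,0,0],[0,0,0],0],[[0,0,0],[0,0,0],0],[[0,0,0],[0,0,0],0],[[0,0,0],[0,0,0],0],[[0,0,0],[0,0,0],0]]}}

```text
time: 4.7
tool_pos: [0.5257, 0.3235, 0.0859]
tool_rot: [3.136, -0.001, 1.55]
contact_force: [6.6, -1.1, 1.4]
opening: 0.0113
grip_force: 10.0
```

Emit:
{"api": "arm_command", "payload": {"moves": [[[0,-0.001,-0.004],[0,0,0],0],[[0,-0.004,-0.008],[0,0,0],0],[[0,-0.007,-0.011],[0,0,0],0],[[0,-0.01,-0.014],[0,0,0],0],[[0,-0.014,-0.017],[0,0,0],0]]}}

```text
time: 5.2
tool_pos: [0.5107, 0.3239, 0.1031]
tool_rot: [3.137, -0.001, 1.551]
contact_force: [7.1, -2.1, 4.6]
opening: 0.0118
grip_force: 10.0
```

Emit:
{"api": "arm_command", "payload": {"moves": [[[0,-0.004,-0.003],[0,0,0],0],[[0,-0.008,-0.006],[0,0,0],0],[[0,-0.012,-0.008],[0,0,0],0],[[0,-0.016,-0.01],[0,0,0],0],[[0,-0.02,-0.0125],[0,0,0],0]]}}

```text
time: 5.7
tool_pos: [0.4918, 0.3244, 0.1166]
tool_rot: [3.134, -0.002, 1.551]
contact_force: [8.0, -2.0, 5.6]
opening: 0.0114
grip_force: 10.0
```

```bash
python3 -c "
from h import *
import cv2
go([(.523,.323,.083)])
w=robot.read_camera('wrist');s=robot.read_camera('side')
cv2.imwrite('pics/b.png',np.vstack([cv2.resize(w,(400,300)),cv2.resize(s,(400,300))])[:,:,::-1])"
```

```text
pos [0.492 0.324 0.117] rot [ 3.134e+00 -2.000e-03  1.551e+00] F [ 8.  -2.   5.6] t 5.7 open 0.011
(0.523, 0.323, 0.083) [-0.001  0.031  0.034]
turn [ 0.008 -0.002  0.001]
```

View pics/b.png

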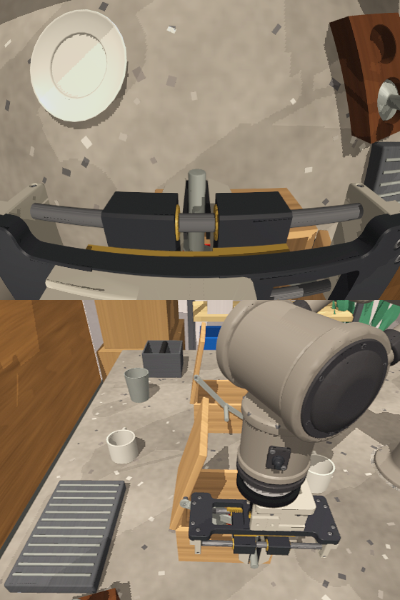

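The rod is still held between the pads, at (197,200) in the wrist half, and has travelled about 46 mm, which is past centre. I'll go a little further for margin and then release.

Emit:
{"api": "arm_command", "payload": {"moves": [[[0,-0.003,-0.001],[0,0,0],0],[[0,-0.006,-0.0025],[0,0,0],0],[[0,-0.009,-0.0035],[0,0,0],0],[[0,-0.012,-0.0045],[0,0,0],0],[[0,-0.015,-0.005],[0,0,0],0]]}}

```text
time: 6.3
tool_pos: [0.4762, 0.3249, 0.1213]
tool_rot: [3.135, -0.002, 1.551]
contact_force: [7.4, -1.5, 7.7]
opening: 0.0115
grip_force: 10.0
```

Emit:
{"api": "arm_command", "payload": {"moves": [[[0,0,0],[0,0,0],0],[[0,0,0],[0,0,0],0.03],[[0,0,0],[0,0,0],0.05],[[0,0,0],[0,0,0],0.05],[[0,0,0],[0,0,0],0.05]]}}

```text
time: 6.8
tool_pos: [0.4733, 0.3244, 0.1187]
tool_rot: [-3.14, 0.001, 1.551]
contact_force: [0.6, -0.2, 0.2]
opening: 0.0392
grip_force: 0.0
```

Emit:
{"api": "arm_command", "payload": {"moves": [[[0.01,0,-0.03],[0,0,0],0.05],[[0.01,0,-0.08],[0,0,0],0.05],[[0.01,0,-0.13],[0,0,0],0.05],[[0.01,0,-0.18],[0,0,0],0.05],[[0.01,0,-0.23],[0,0,0],0.02]]}}

```text
time: 7.3
tool_pos: [0.4736, 0.3343, 0.351]
tool_rot: [-3.141, 0.0, 1.551]
contact_force: [1.3, 0.5, 0.1]
opening: 0.0456
grip_force: 0.0
```

Emit:
{"api": "arm_command", "payload": {"moves": [[[0,0.05,-0.02],[0,0,0],0],[[0,0.1,-0.03],[0,0,0],0],[[0,0.15,-0.03],[0,0,0],0],[[-0.03,0.18,-0.03],[0,0,0],0],[[-0.03,0.18,-0.03],[0,0,0],0]]}}

```text
time: 7.8
tool_pos: [0.6579, 0.2964, 0.3742]
tool_rot: [-3.137, 0.004, 1.545]
contact_force: [-1.0, 0.3, -0.5]
opening: 0.0064
grip_force: 0.0
```

```bash
python3 -c "
from h import *
import cv2
go([(.65,.165,.38),(.65,.165,.25)])
w=robot.read_camera('top');s=robot.read_camera('side')
cv2.imwrite('pics/c.png',np.vstack([cv2.resize(w,(400,300)),cv2.resize(s,(400,300))])[:,:,::-1])"
```

```text
pos [0.658 0.296 0.374] rot [-3.137  0.004  1.545] F [-1.   0.3 -0.5] t 7.8 open 0.006
(0.65, 0.165, 0.38) [-0.132 -0.004 -0.005]
(0.65, 0.165, 0.25) [-0.131 -0.004  0.125]
turn [-0.005  0.004 -0.005]
```

View pics/c.png

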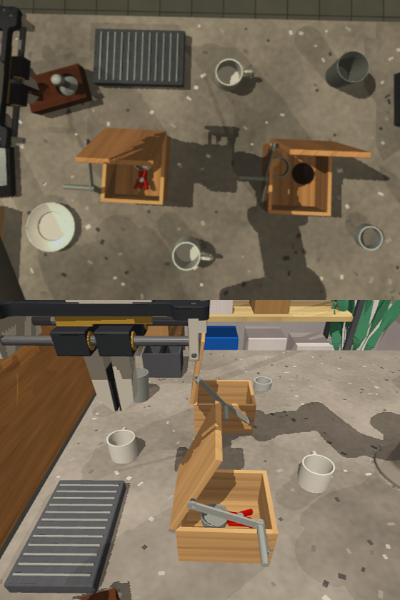

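The lid now leans at roughly 60°, from (180,528) to (218,432) in the side half. The stay is folded upward with the knee at (265,525), so it is unlocked. The spare lid is unchanged. Next I'll go behind the lid.

Emit:
{"api": "arm_command", "payload": {"moves": [[[-0.05,0,0],[0,0,0],0],[[-0.1,0,0],[0,0,0],0],[[-0.131,-0.02,0.02],[0,0,0],0],[[-0.131,-0.04,0.06],[0,0,0],0],[[-0.131,-0.05,0.1],[0,0,0],0]]}}

```text
time: 8.4
tool_pos: [0.5985, 0.171, 0.2805]
tool_rot: [3.138, -0.001, 1.551]
contact_force: [1.0, 0.2, -0.4]
opening: 0.0005
grip_force: 0.0
```

Emit:
{"api": "arm_command", "payload": {"moves": [[[0,0,0.03],[0,0,0],0],[[0,0,0.036],[0,0,0],0],[[0,0,0.036],[0,0,0],0],[[0,-0.005,0.036],[0,0,0],0],[[0,-0.01,0.036],[0,0,0],0]]}}

```text
time: 8.9
tool_pos: [0.5915, 0.1716, 0.2451]
tool_rot: [3.138, -0.001, 1.551]
contact_force: [-0.2, 1.0, 0.6]
opening: 0.0003
grip_force: 0.0
```

```bash
python3 -c "
from h import *
import cv2
go([(.58,.165,.24)])
w=robot.read_camera('side')
cv2.imwrite('pics/d.png',w[:,:,::-1])"
```

```text
pos [0.591 0.172 0.245] rot [ 3.138e+00 -1.000e-03  1.551e+00] F [-0.2  1.   0.6] t 8.9 open 0.0
(0.58, 0.165, 0.24) [-0.007 -0.011  0.005]
turn [ 0.003 -0.001  0.001]
```

View pics/d.png

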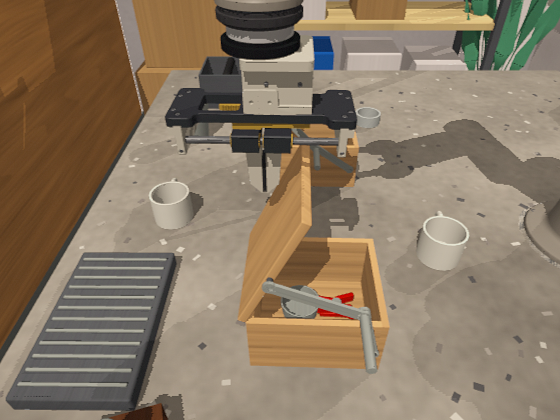

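The closed fingers, with tips at (265,190), are just behind the lid's far half. The lid's free edge runs from (300,150) to (310,225). I'll push forward slowly until contact.

Emit:
{"api": "arm_command", "payload": {"moves": [[[0,-0.004,0],[0,0,0],0],[[0,-0.008,0],[0,0,0],0],[[0,-0.012,0],[0,0,0],0],[[0,-0.016,0],[0,0,0],0],[[0,-0.02,0],[0,0,0],0]]}}

```text
time: 9.45
tool_pos: [0.5711, 0.1715, 0.2433]
tool_rot: [3.141, 0.0, 1.551]
contact_force: [3.3, -0.1, -1.5]
opening: 0.0008
grip_force: 1.3
```

Emit:
{"api": "arm_command", "payload": {"moves": [[[0,-0.004,0],[0,0,0],0],[[0,-0.008,0],[0,0,0],0],[[0,-0.012,0],[0,0,0],0],[[0,-0.016,0],[0,0,0],0],[[0,-0.02,0],[0,0,0],0]]}}

```text
time: 9.95
tool_pos: [0.5507, 0.1719, 0.2432]
tool_rot: [3.141, 0.0, 1.551]
contact_force: [3.7, 0.1, 0.0]
opening: 0.0006
grip_force: 1.1
```

Emit:
{"api": "arm_command", "payload": {"moves": [[[0,-0.005,0.003],[0,0,0],0],[[0,-0.01,0.006],[0,0,0],0],[[0,-0.0145,0.0095],[0,0,0],0],[[0,-0.019,0.013],[0,0,0],0],[[0,-0.023,0.016],[0,0,0],0]]}}

```text
time: 10.45
tool_pos: [0.5274, 0.1724, 0.2269]
tool_rot: [-3.141, 0.0, 1.551]
contact_force: [0.0, -0.2, 2.4]
opening: 0.0006
grip_force: 1.1
```

Emit:
{"api": "arm_command", "payload": {"moves": [[[0,-0.0045,0.004],[0,0,0],0],[[0,-0.009,0.008],[0,0,0],0],[[0,-0.013,0.012],[0,0,0],0],[[0,-0.017,0.016],[0,0,0],0],[[0,-0.0205,0.02],[0,0,0],0]]}}

```text
time: 10.95
tool_pos: [0.5071, 0.1728, 0.2068]
tool_rot: [-3.141, 0.0, 1.551]
contact_force: [-0.1, 0.3, 2.8]
opening: 0.0005
grip_force: 1.1
```

```bash
python3 -c "
from h import *
import cv2
go([(.58,.165,.24)])
w=robot.read_camera('side')
cv2.imwrite('pics/e.png',w[:,:,::-1])"
```

```text
pos [0.507 0.173 0.207] rot [-3.141  0.     1.551] F [-0.1  0.3  2.8] t 10.95 open 0.0
(0.58, 0.165, 0.24) [-0.006  0.073 -0.033]
turn [-0.     0.     0.001]
```

View pics/e.png

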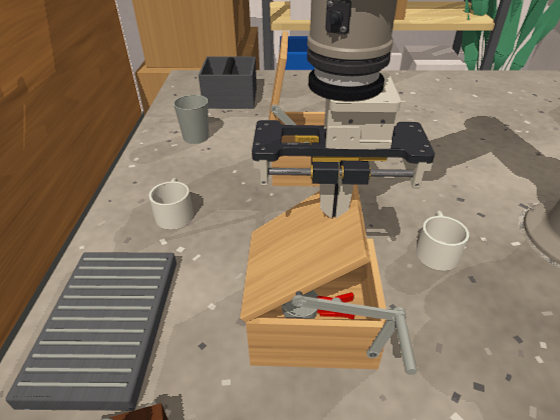

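The lid is about half closed. The fingertips, at (335,215), press on it near its free edge, and the stay is folding up and forward with the knee at (400,312). I'll continue lowering it.

Emit:
{"api": "arm_command", "payload": {"moves": [[[0,-0.0035,0.0045],[0,0,0],0],[[0,-0.007,0.009],[0,0,0],0],[[0,-0.0105,0.0135],[0,0,0],0],[[0,-0.0135,0.018],[0,0,0],0],[[0,-0.016,0.023],[0,0,0],0]]}}

```text
time: 11.5
tool_pos: [0.4912, 0.1731, 0.1838]
tool_rot: [-3.141, 0.0, 1.551]
contact_force: [-0.6, 0.7, 2.7]
opening: 0.0004
grip_force: 1.0
```

Emit:
{"api": "arm_command", "payload": {"moves": [[[0,-0.003,0.005],[0,0,0],0],[[0,-0.006,0.01],[0,0,0],0],[[0,-0.0085,0.015],[0,0,0],0],[[0,-0.0105,0.02],[0,0,0],0],[[0,-0.012,0.0255],[0,0,0],0]]}}

```text
time: 12.0
tool_pos: [0.4793, 0.1733, 0.1582]
tool_rot: [-3.141, 0.0, 1.551]
contact_force: [-0.4, 0.1, 1.4]
opening: 0.0005
grip_force: 0.9
```

Emit:
{"api": "arm_command", "payload": {"moves": [[[0,-0.001,0.003],[0,0,0],0],[[0,-0.002,0.006],[0,0,0],0],[[0,-0.003,0.009],[0,0,0],0],[[0,-0.004,0.012],[0,0,0],0],[[0,-0.005,0.015],[0,0,0],0]]}}

```text
time: 12.5
tool_pos: [0.4745, 0.1734, 0.1435]
tool_rot: [3.141, 0.0, 1.551]
contact_force: [0.4, 0.3, 0.8]
opening: 0.0005
grip_force: 0.8
```

Emit:
{"api": "arm_command", "payload": {"moves": [[[0,-0.001,0.003],[0,0,0],0],[[0,-0.001,0.006],[0,0,0],0],[[0,-0.002,0.009],[0,0,0],0],[[0,-0.002,0.012],[0,0,0],0],[[0,-0.002,0.015],[0,0,0],0]]}}

```text
time: 13.0
tool_pos: [0.4724, 0.1735, 0.1284]
tool_rot: [-3.141, 0.0, 1.551]
contact_force: [-1.1, 0.1, 1.4]
opening: 0.0003
grip_force: 0.8
```

Next is 16 mm down to the shut height (z = 0.112), slowly, watching for the rise in force.

Emit:
{"api": "arm_command", "payload": {"moves": [[[0,0,0.002],[0,0,0],0],[[0,0,0.004],[0,0,0],0],[[0,0,0.006],[0,0,0],0],[[0,0,0.008],[0,0,0],0],[[0,0,0.01],[0,0,0],0]]}}

```text
time: 13.5
tool_pos: [0.4725, 0.1734, 0.1185]
tool_rot: [-3.142, 0.0, 1.551]
contact_force: [-2.1, 0.2, 1.6]
opening: 0.0003
grip_force: 0.8
```

Emit:
{"api": "arm_command", "payload": {"moves": [[[0,0,0.001],[0,0,0],0],[[0,0,0.002],[0,0,0],0],[[0,0,0.003],[0,0,0],0],[[0,0,0.004],[0,0,0],0],[[0,0,0.005],[0,0,0],0]]}}

```text
time: 14.0
tool_pos: [0.4726, 0.1735, 0.1136]
tool_rot: [3.142, 0.0, 1.551]
contact_force: [-1.7, 0.6, 1.2]
opening: 0.0004
grip_force: 0.8
```

Emit:
{"api": "arm_command", "payload": {"moves": [[[0,0,0.0005],[0,0,0],0],[[0,0,0.001],[0,0,0],0],[[0,0,0.0015],[0,0,0],0],[[0,0,0.002],[0,0,0],0],[[0,0,0.0025],[0,0,0],0]]}}

```text
time: 14.5
tool_pos: [0.4726, 0.1735, 0.1121]
tool_rot: [3.141, 0.0, 1.551]
contact_force: [-4.9, -0.3, 13.5]
opening: 0.0005
grip_force: 7.1
```

Force rose to 13.5 N at z = 0.112, so the lid is shut. I'll retreat upwards and check.

Emit:
{"api": "arm_command", "payload": {"moves": [[[0,0,0],[0,0,0],0],[[0,0,-0.01],[0,0,0],0],[[0,0,-0.05],[0,0,0],0],[[0,0,-0.1],[0,0,0],0],[[0,0,-0.15],[0,0,0],0]]}}

```text
time: 15.0
tool_pos: [0.4723, 0.1733, 0.2631]
tool_rot: [-3.141, 0.0, 1.551]
contact_force: [1.0, 0.5, -0.8]
opening: 0.0006
grip_force: 0.0
```

Emit:
{"api": "arm_command", "payload": {"moves": [[[-0.03,0,-0.05],[0,0,0],0],[[-0.07,0,-0.08],[0,0,0],0],[[-0.11,0,-0.1],[0,0,0],0],[[-0.15,0,-0.1],[0,0,0],0],[[-0.15,0,-0.1],[0,0,0],0]]}}

```text
time: 15.5
tool_pos: [0.4699, 0.0194, 0.3624]
tool_rot: [3.139, 0.002, 1.545]
contact_force: [-0.5, -0.1, -0.7]
opening: 0.0006
grip_force: 0.0
```

```bash
python3 -c "
from h import *
import cv2
go([])
w=robot.read_camera('side')
S=robot.camera_model('side');p=[.5224,.1836,-.0206]
for X in [(-.094,.08,.112),(-.094,-.08,.112),(-.118,.16,.129)]:print(proj(S,cw(p,X)).round())
cv2.imwrite('pics/f.png',w[:,:,::-1])"
```

```text
pos [0.47  0.019 0.362] rot [3.139e+00 2.000e-03 1.545e+00] F [-0.5 -0.1 -0.7] t 15.5 open 0.001
turn [ 0.003  0.002 -0.005]
[395. 319.]
[376. 231.]
[434. 374.]
```

View pics/f.png

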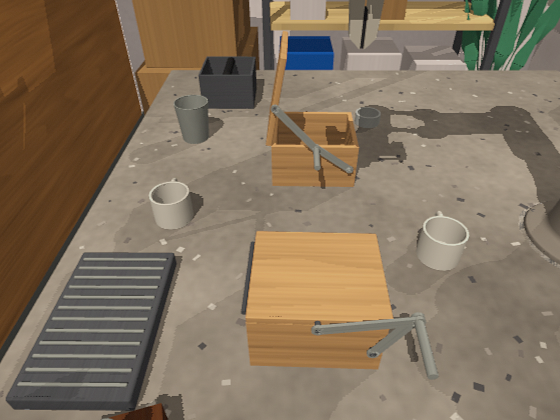

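The lid lies flat on the rim, with its front edge from (378,234) to (388,311). The rod tip is at (432,374), against a predicted (434,374) for shut. The spare chest is still open and the arm is clear of everything.

```bash
python3 -c "
from cell import robot
print(robot.hand_in())"
```

```text
the job is handed in; nothing more can be done
None
```

I unlocked the stay on the sieve-basket chest, lowered its lid until it was fully shut and let go; the spare chest's lid is still open, and I handed the job in at about 15.5 s.

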